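# Draw the front reel from a gravity-feed rack

## Robot

A 6-joint arm with a two-finger parallel gripper is mounted at the origin on a cart in front of the work surface, level with it; the furniture and walls round the work are solid. World frame = base frame: x ahead of the robot, y to its left, z up, the work surface at z = 0. Lengths are in m, angles in degrees, forces in N, time in s.
With the tool pointing down it reaches from about 0.275 to 0.75 m from the base axis. Payload 10.2 kg.
Tool frame: the origin (TCP) lies midway between the tips of the shut fingers; the grasp point (between the pads) lies manip.hold_point_z behind it (manip.hold_point_z is the distance from the TCP to the grasp point, in m); z points along the fingers, y is the line along which they close (so a half turn about z gives the same grasp; the last joint's range is limited). The gripper opens to 88 mm and grips with 3 to 60 N. Pads are 18 mm wide; open, the fingers measure 123 mm over their backs; the gripper's body (75 mm by 187 mm) begins 45 mm behind the grasp point.
Start: joints at [61.341, 17.928, 85.812, -0, 76.261, -12.8], TCP at [0.143, 0.505, 0.239] pointing down, gripper open.
Joint ranges: [-168.41, 168.41], [-55.51, 124.54], [10.69, 146.95], [-70.63, 250.63], [1, 178], [-165.06, 165.06]. Speed limits (degrees/s): [136.94, 136.94, 172.46, 180, 180, 180].

## Interface

Orientations are given as [roll, pitch, yaw] about the fixed x, y, z axes, in that order (R = Rz(yaw) Ry(pitch) Rx(roll)).
In Python, from bench import status, imaging, hand_in, manip gives the robot as it stands.
- The arm moves only by the tool carry_out, never from a script. Its argument "targets" is a list that holds one entry, the list of rows, each a list of 7 numbers: the closure, from -1 (fully open) to 1 (shut), then the shift along the tool's x, y, z scaled (see below), then the turn, a rotation vector about the tool's x, y, z scaled (see below). A call has 1 to 8 rows; each row is the pose to reach, as a shift and turn from the pose commanded when the call began, along the tool's axes at that moment; what a row does not reach only later rows make up. The controller multiplies each number of a shift by 25 cm and each number of a turn by 45 degrees. A row lasts 1/10 s, in which the tool goes at most 50 mm and 8.59 degrees, less where a joint would pass 70% of its speed; a pose out of reach is approached as far as the arm can. A call with a number of a shift or a turn outside -1 to 1 is refused whole. A call with a gripper value outside its range is refused whole. The fingers move at their own pace and stop on an object; "grip_force" is the grip in N (left out, the last holds). Time passes only in rows, so rows that repeat a pose let the fingers close. It gives the time, the measured TCP pose, the force and the opening at its end, in the units of the state.
- status.sense(): the state, without advancing time (a new reading comes with each control period).
- imaging.grab_frame(name): name is "scene" or "top" or "wrist"; returns (picture, depth): 420x560x3 uint8, red, green, blue; 420x560 float32, m along the optical axis (not along the pixel's ray), 0 where there is no reading.
- imaging.get_calibration(name): a dict with "intrinsics" (3x3 intrinsics, pixels), "R" (3x3) and "t" (3): a world point X has camera coordinates R X + t. Camera axes: x right, y down, z forward; pixel columns grow to the right and rows downward; lengths in m; the calibration is good to about 2 mm. A picture is of the moment at which its call begins: read the wrist's pose just before it. get_calibration takes no time and is no camera call; for the wrist camera it gives the pose at the moment of the call.
- hand_in(): hands the job in, once; it reports no verdict.
The state is a dict: "clock": time; "joints": joint angles; "qvel": joint speeds; "tau": joint torques, N m; "tcp_pos": TCP position; "ee_rot": TCP orientation; "wrist_force": force on the tool from outside, world axes, zero at the start; "moment": the same for the moment, N m; "width": finger opening in m.
Only numpy, scipy, OpenCV 4.12 (cv2) and the standard library are available. Lean on these libraries where they do the work, as an engineer would, in place of code of your own. Each camera call takes 0.05 s, during which the arm holds its last target. There are 200 camera calls.

## Task

Take the orange reel from the front of its lane in the sloped feed rack without lifting it: reach in under the dust cover behind the reel's core, hook it, roll it gently over the stop ridge and on over the second ridge until you feel it meet the front rail, and leave it resting there, so that the reels behind it roll forward to the stop. Let only this reel out, leave the other lane as it is, never press on the reel with more than about 20 N or push hard on the rack, and do not disturb the things on the bench.

Things in the scene. Friction and masses are not known exactly. Their poses are not given: they have to be found in the camera images.
- rack: Grey feed rack fixed to the bench, x -120 to +227 mm, 162 mm wide; two lanes slope down 5 degrees to its front. Origin on the bench under the middle of the stop ridge; x points up the lanes (away from the robot), y left, z up. Lane centres y = +39.5 and -39.5 mm; lanes 73 mm wide, walls 45 mm above the floor. Floor z = 45 mm at x = 0, 65 mm at the back.
- rack_ridge (a point): Middle of the top of the rounded black stop ridge (10 mm rounding radius, rack x = 0, z = 50.5 mm) that crosses both lanes, 5.5 mm above the lane floor, and holds the front reels. In front lies a level apron (z = 45 mm) shared by both lanes, side walls up to z = 78 mm. A reel pulled level and hard wedges between finger and ridge: pull softly, ease the finger upward when resistance grows.
- rack_rail (a point): Middle of the top of the grey front rail (rack x = -117 mm, z = 86 mm, 6 mm thick; inner face x = -114 mm). A second rounded black ridge (top at rack x = -75 mm, z = 50 mm) lies behind it. A reel drawn over this ridge until its rim meets the rail (reel centre then x = -82 mm, only 7 mm past the top of the ridge) stays there, leaning on the rail.
- rack_cover (a point): Middle of the dark front edge bar of the clear dust cover (rack x = 65 mm, z = 184 mm; 6 x 10 mm bar). The cover reaches from there to the back, underside z = 179 mm, on four posts outside the walls. An upright gripper does not fit behind the front reel: lean it back towards the robot 20 degrees or more (30 is good).
- reel_orange: Reel with orange flanges, 0.1 to 0.2 kg, on its rims, front reel of one lane (which varies). Flanges 64 mm across, 5 mm thick, 54 mm apart inside, joined by a wound paper core 20 to 28 mm thick (differs between reels: feel for it). Slick, rolls freely. Origin at its centre, y the rolling axis; at the start rack x = 18, z = 79 mm, next reel 64 mm behind.
- reel_blue: Reel with blue flanges, front reel of the other lane; same sizes as the orange one. Origin at its centre, at the start at x = 18, z = 79 mm in the rack.
- reel_left_2: Reel with white flanges, second in the left lane (y +39.5 mm); same sizes as the orange one. Origin at its centre, at the start at x = 82, z = 84 mm in the rack.
- reel_left_3: Reel with white flanges, third in the left lane (y +39.5 mm); same sizes as the orange one. Origin at its centre, at the start at x = 146, z = 90 mm in the rack.
- reel_right_2: Reel with white flanges, second in the right lane (y -39.5 mm); same sizes as the orange one. Origin at its centre, at the start at x = 82, z = 84 mm in the rack.
- reel_right_3: Reel with white flanges, third in the right lane (y -39.5 mm); same sizes as the orange one. Origin at its centre, at the start at x = 146, z = 90 mm in the rack.
- reagent_2: Bystander: a bottle with blue contents and blue cap, 56 mm across, 104 mm high. Origin at the centre of its underside.
- dropper_0: Bystander: a small white dropper bottle with a green tip, 27 mm across, 85 mm high. Origin at the centre of its underside.
- dropper_1: Bystander: a small white dropper bottle with a red tip, 27 mm across, 85 mm high. Origin at the centre of its underside.
- tape_1: Bystander: a roll of blue tape lying flat, 60 mm across, 22 mm high. Origin at the centre of its underside.
Things that resemble listed ones, but are neither listed nor needed, are in the scene too. Leave any purple look-alike of the reel_right_2 alone.

How it is judged (in metres and radians):
At the end, for the whole second after the job is handed in: Orange reel at rest against the front rail (within 4.5 mm), axis across the rack (within 0.15 rad); the two reels behind it have each moved up one place and the other lane's three reels are in their starting places, all within 7 mm (x of reel_orange in the frame of rack between -0.087 and -0.0775 m and z of reel_orange in the frame of rack below 0.086 m and angle between the y axis of reel_orange and the y axis of rack, either way round below 0.15 rad and linear speed of each of reel_orange, reel_left_2, reel_right_2 below 0.02 m/s and ((y of reel_orange in the frame of rack above 0 m and x of reel_left_2 in the frame of rack between 0.0108 and 0.0248 m and z of each of reel_left_2, reel_blue in the frame of rack below 0.0888 m and x of reel_left_3 in the frame of rack between 0.075 and 0.089 m and z of each of reel_left_3, reel_right_2 in the frame of rack below 0.0944 m and x of reel_blue in the frame of rack between 0.0108 and 0.0248 m and x of reel_right_2 in the frame of rack between 0.075 and 0.089 m and x of reel_right_3 in the frame of rack between 0.1392 and 0.1532 m and z of reel_right_3 in the frame of rack below 0.1 m) or (y of reel_orange in the frame of rack below 0 m and x of reel_right_2 in the frame of rack between 0.0108 and 0.0248 m and z of each of reel_right_2, reel_blue in the frame of rack below 0.0888 m and x of reel_right_3 in the frame of rack between 0.075 and 0.089 m and z of each of reel_right_3, reel_left_2 in the frame of rack below 0.0944 m and x of reel_blue in the frame of rack between 0.0108 and 0.0248 m and x of reel_left_2 in the frame of rack between 0.075 and 0.089 m and x of reel_left_3 in the frame of rack between 0.1392 and 0.1532 m and z of reel_left_3 in the frame of rack below 0.1 m))); the robot touches nothing.
It fails at once if a reel other than the orange one leaves its lane over the stop ridge (x of any of reel_blue, reel_left_2, reel_left_3, reel_right_2, reel_right_3 in the frame of rack below -0.005 m).
It fails at once if the orange reel is lifted instead of rolled (its centre more than 40 mm above where it stood in the lane) (z of reel_orange in the frame of rack above 0.1188 m).
It fails at once if the fingers press the orange reel with more than 20 N (contact force between the fingers and reel_orange above 20 N).
It fails at once if the robot pushes the rack with more than 25 N (contact force between any of the fingers, the arm and rack above 25 N).
It fails at once if a bystander on the bench is moved more than 20 mm (distance of any of reagent_2, dropper_0, dropper_1, tape_1 from where it was at the start of the episode above 0.02 m).
It also fails if it takes over 58 s, if anything falls off the work surface, if the arm or the gripper's body presses on something with over 40 N, if the wrist force passes 120 N, or if a joint passes its speed limit or range.

## Working session

There is one attempt and no reset: what is moved stays moved. The work goes in short steps, Python scripts to look and compute and a tool call to move; the robot and the scene stay as the last step left them, time stands still between calls to the robot, and variables do not carry over. Pictures are saved under pics/ and viewed, on a budget of 10 in all, crops included, one or two more only if the job needs it, and the job is handed in when it is done.

Besides the shell and the picture viewer there is one more tool, called after "Request:" as name([rows], argument=value, ...), one row to a line, values as JSON. carry_out: Moves the arm, as the interface text tells. Its arguments: {"type":"object","properties":{"targets":{"type":"array","items":{"type":"array","items":{"type":"array","items":{"type":"number","minimum":-1,"maximum":1}}}},"grip_force":{"type":"number"}},"required":["targets"]}

```bash
mkdir -p pics; ls; python3 - <<'E'
from bench import status, imaging, manip
import cv2
s=status.sense(); print({k:s[k] for k in s}); print(manip.hold_point_z)
for n in ("scene","top"):
    p,d=imaging.grab_frame(n); cv2.imwrite(f"pics/{n}0.png",p[:,:,::-1])
    import numpy as np; np.save(f"pics/{n}0_d.npy",d)
    c=imaging.get_calibration(n); print(n,c["intrinsics"].tolist(),(-c["R"].T@c["t"]).tolist(),c["R"].round(3).tolist())
E
```

```text
pics
{'clock': 0.0, 'joints': array([ 6.13401707e+01,  1.79583743e+01,  8.58524232e+01,  1.60624259e-03,
        7.62608042e+01, -1.28001447e+01]), 'qvel': array([-0.06288447, -0.05006052,  0.01775413,  0.01317912, -0.00631722,
        0.00212958]), 'tau': array([ 1.27493135e-03, -4.02207327e+01, -2.52273971e+01,  6.95042987e-02,
        3.51989816e-02, -9.72022190e-05]), 'tcp_pos': array([0.14336449, 0.50480058, 0.23818104]), 'ee_rot': array([-1.79930523e+02, -1.73844570e-02,  1.64139922e+02]), 'wrist_force': array([-0.03867662, -0.30851251,  0.64377003]), 'moment': array([-0.02187268, -0.02385543, -0.03999765]), 'width': 0.08818019804949308}
0.0187
scene [[537.2742602434698, 0.0, 276.9279567530692], [0.0, 537.2742602434698, 213.6164904800469], [0.0, 0.0, 1.0]] [-0.13696227078454223, -0.4156358927979138, 1.0229840371918557] [[0.621, -0.783, -0.015], [-0.579, -0.446, -0.683], [0.528, 0.433, -0.731]]
top [[413.93575187952797, 0.0, 281.09620276649025], [0.0, 413.93575187952797, 197.36565765690978], [0.0, 0.0, 1.0]] [0.4431971413250243, 0.10716310413739948, 0.9941877801292123] [[-0.006, -1.0, 0.009], [-0.994, 0.005, -0.112], [0.112, -0.01, -0.994]]
```

View pics/scene0.png

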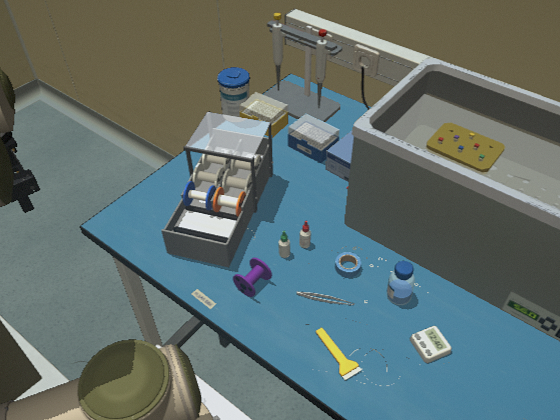

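View pics/top0.png

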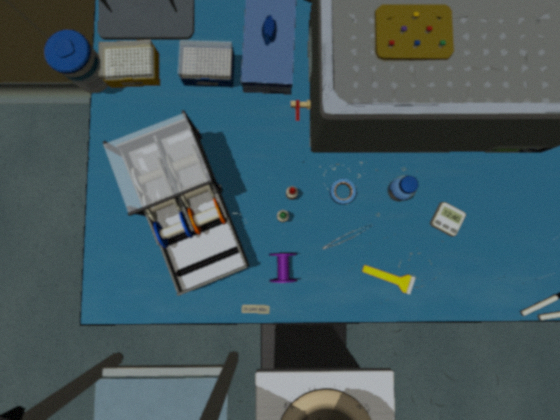

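The orange flanges are at scene (228,200) and top (207,213), which is the front reel of the right lane. Things that could be mistaken for it are the blue front reel at scene (200,193), the white reels behind at (238,180) and (210,177), and the loose purple spool at (252,277). I'm choosing the orange one and checking it in a close crop.

```bash
python3 - <<'E'
import cv2,numpy as np
a=cv2.imread("pics/top0.png")[110:300,95:255]; a=cv2.resize(a,None,fx=3,fy=3,interpolation=cv2.INTER_CUBIC)
cv2.imwrite("pics/top_c.png",a)
a=cv2.imread("pics/scene0.png")[105:265,155:285]; a=cv2.resize(a,None,fx=3.7,fy=3.7,interpolation=cv2.INTER_CUBIC)
cv2.imwrite("pics/scene_c.png",a)
E
```

```text
(no output)
```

View pics/top_c.png

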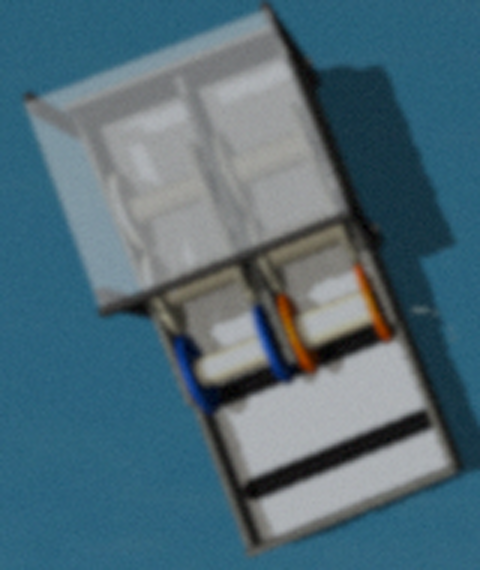

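View pics/scene_c.png

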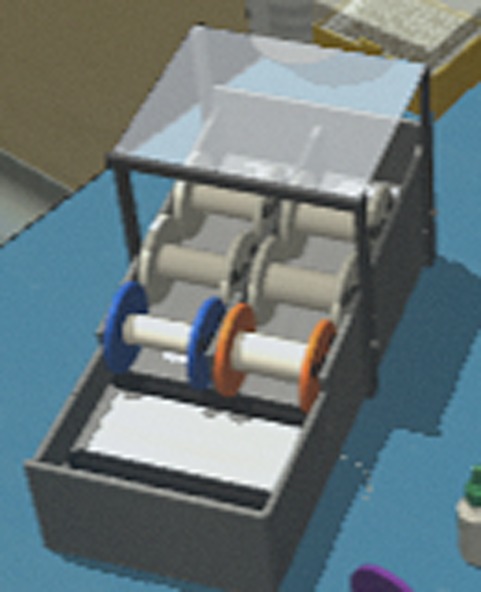

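The crop confirms it: orange flanges are front in the right lane, blue front in the left. Next I'll fit the rack pose from the rail corners, cover bar and ridge points in both views.

```bash
cat > h.py <<'E'
import numpy as np
from scipy.spatial.transform import Rotation as Ro
def proj(c,X):
    q=c["R"]@X+c["t"]; q=c["intrinsics"]@q; return q[:2]/q[2]
def Rz(a): return Ro.from_euler('z',a).as_matrix()
E
python3 - <<'E'
from h import *
from bench import imaging
from scipy.optimize import least_squares
C={n:imaging.get_calibration(n) for n in("top","scene")}
px={"top":lambda u,v:(95+u/3,110+v/3),"scene":lambda u,v:(155+u/3.7,105+v/3.7)}
# view, crop pixel, rack xyz (None y = line ; 'w' = unknown half width)
O=[("top",(250,548),-.120,.081,.086),("top",(458,470),-.120,-.081,.086),
("scene",(28,465),-.120,.081,.086),("scene",(268,517),-.120,-.081,.086),
("top",(102,310),.065,'+',.184),("top",(350,218),.065,'-',.184),
("scene",(110,158),.065,'+',.184),("scene",(368,203),.065,'-',.184),
("top",(260,486),-.075,None,.050),("top",(420,422),-.075,None,.050),("scene",(90,462),-.075,None,.05),("scene",(250,492),-.075,None,.05)]
ny=sum(o[3] is None for o in O)
def f(p):
    r=[];k=4
    for v,u,x,y,z in O:
        if y is None: y=p[k];k+=1
        elif y=='+': y=p[3]
        elif y=='-': y=-p[3]
        X=np.array([p[0],p[1],0])+Rz(p[2])@[x,y,z]
        r+=list(proj(C[v],X)-px[v](*u))
    return np.array(r)
s=least_squares(f,[.45,.33,.3,.085]+[0]*ny,loss='soft_l1')
print(s.x.round(4),np.degrees(s.x[2])); print(f(s.x).reshape(-1,2).round(1))
p=s.x
for n in C:
  for nm,X in(("orange",[.018,-.0395,.079]),("blue",[.018,.0395,.079])):
    print(n,nm,proj(C[n],np.array([p[0],p[1],0])+Rz(p[2])@X))
E
```

```text
[ 0.476   0.29    0.3853  0.0867  0.0653 -0.0629  0.0605 -0.0509] 22.07458160801874
[[ 0.1  2.9]
 [ 0.8 -0.3]
 [-1.2 -0.5]
 [-0.6 -0.2]
 [ 1.1  0.3]
 [ 1.1 -2.3]
 [-0.3  0. ]
 [-2.   0.4]
 [-0.  -0.1]
 [-0.2 -0.7]
 [ 0.2 -1.6]
 [ 0.1 -0.4]]
top orange [207.98959122 215.05715562]
top blue [174.48939759 228.70231933]
scene orange [230.36048153 201.31351865]
scene blue [200.49346256 195.26028527]
```

```bash
cat >> h.py <<'E'
P=np.array([.476,.290,.3853])   # rack x,y,yaw
def target(x,y,z,lean):
    R=Rz(P[2])@Ro.from_euler('y',-lean,degrees=True).as_matrix()@np.diag([-1,1,-1.])
    return np.array([P[0],P[1],0])+Rz(P[2])@np.array([x,y,z]),R
def rows(x,y,z,lean=30,frm=None):
    from bench import status
    s=status.sense()
    p0,R0=s["tcp_pos"],Ro.from_euler('xyz',s["ee_rot"],degrees=True).as_matrix()
    if frm: p0,R0=target(*frm)
    p,R=target(x,y,z,lean)
    return (R0.T@(p-p0)/.25).round(3),(np.degrees(Ro.from_matrix(R0.T@R).as_rotvec())/45).round(3)
def now():
    from bench import status
    s=status.sense(); R=Ro.from_euler('xyz',s["ee_rot"],degrees=True).as_matrix()
    q=Rz(-P[2])@(s["tcp_pos"]-[P[0],P[1],0]); Rr=Rz(-P[2])@R
    print("t",round(s["clock"],2),"rack tcp mm",(q*1e3).round(1),"z",Rr[:,2].round(3),"y",Rr[:,1].round(3),"F rack",(Rz(-P[2])@s["wrist_force"]).round(2),"w",round(s["width"],4))
E
python3 - <<'E'
from h import *
now()
print(target(-.1,-.0395,.25,0),target(-.016,-.0395,.184,30))
for l in (0,30): print(rows(-.07,-.0395,.25,l))
E
```

```text
t 0.1 rack tcp mm [-227.5  324.1  238.2] z [-0.001 -0.001 -1.   ] y [ 0.615  0.789 -0.001] F rack [-0.02 -0.23  0.1 ] w 0.088
(array([0.398177 , 0.2158122, 0.25     ]), array([[-0.92668572, -0.37583716,  0.        ],
       [-0.37583716,  0.92668572,  0.        ],
       [ 0.        ,  0.        , -1.        ]])) (array([0.4760186 , 0.24738252, 0.184     ]), array([[-0.80253338, -0.37583716,  0.46334286],
       [-0.32548453,  0.92668572,  0.18791858],
       [-0.5       ,  0.        , -0.8660254 ]]))
(array([-1.391, -0.76 , -0.047]), array([-0.001, -0.001, -0.843]))
(array([-1.391, -0.76 , -0.047]), array([-0.222, -0.643, -0.823]))
```

Request:
carry_out([
  [[1, -0.7, -0.4, -0.03, -0.22, -0.64, -0.82], [1, -0.7, -0.4, -0.03, -0.22, -0.64, -0.82], [1, -0.7, -0.4, -0.03, -0.22, -0.64, -0.82], [1, -0.7, -0.4, -0.03, -0.22, -0.64, -0.82], [1, -0.7, -0.4, -0.03, -0.22, -0.64, -0.82], [1, -0.7, -0.4, -0.03, -0.22, -0.64, -0.82], [1, -0.7, -0.4, -0.03, -0.22, -0.64, -0.82], [1, -0.7, -0.4, -0.03, -0.22, -0.64, -0.82]],
], grip_force=20)

```text
clock: 0.9
tcp_pos: [0.2845, 0.3611, 0.2463]
ee_rot: [179.9, 29.8, -158.2]
wrist_force: [0.5, 0.2, 0.7]
width: 0.0264
```

```bash
python3 - <<'E'
from h import *
now()
print(rows(-.05,-.0395,.22))
E
```

```text
t 0.9 rack tcp mm [-150.8  137.9  246.3] z [ 0.498 -0.001 -0.867] y [0.004 1.    0.001] F rack [0.52 0.04 0.69] w 0.0264
(array([-0.3  , -0.708,  0.293]), array([-0.001, -0.003, -0.006]))
```

Request:
carry_out([
  [[1, -0.3, -0.708, 0.293, 0, 0, 0], [1, -0.3, -0.708, 0.293, 0, 0, 0], [1, -0.3, -0.708, 0.293, 0, 0, 0], [1, -0.3, -0.708, 0.293, 0, 0, 0], [1, -0.3, -0.708, 0.293, 0, 0, 0], [1, -0.3, -0.708, 0.293, 0, 0, 0]],
])

```text
clock: 1.5
tcp_pos: [0.4456, 0.2342, 0.2196]
ee_rot: [179.9, 29.8, -158.3]
wrist_force: [-0.8, -0.3, -0.0]
width: 0.0005
```

```bash
python3 - <<'E'
from h import *
from bench import imaging
import cv2
now()
p,d=imaging.grab_frame("wrist"); c=imaging.get_calibration("wrist")
cv2.imwrite("pics/w1.png",p[:,:,::-1]); np.save("pics/w1d.npy",d); np.savez("pics/w1c.npz",**c)
print(c["intrinsics"][0], (-c["R"].T@c["t"]))
E
```

```text
t 1.5 rack tcp mm [-49.2 -40.3 219.6] z [ 0.497 -0.001 -0.868] y [0.006 1.    0.002] F rack [-0.85  0.03 -0.02] w 0.0005
[369.50487093   0.         280.71899925] [0.31722156 0.18300732 0.30787046]
```

View pics/w1.png

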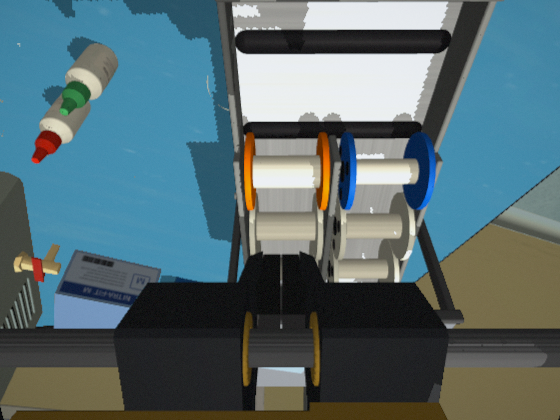

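The orange flanges are at columns 249 and 323, around row 170. Ridge 2 is at row 41 (columns 238 to 450), and the bar is outside the path. I'll compare these with the predicted pixels.

```bash
python3 - <<'E'
from h import *
import cv2
c=dict(np.load("pics/w1c.npz")); im=cv2.imread("pics/w1.png"); h=cv2.cvtColor(im,cv2.COLOR_BGR2HSV)
def W(X): return np.array([P[0],P[1],0])+Rz(P[2])@np.array(X)
for nm,lo,hi,s in(("orange",5,18,-1),("blue",108,125,1)):
    m=cv2.inRange(h,(lo,180,60),(hi,255,255)); m[230:]=0; m[:120]=0; m[:,:230]=0; m[:,445:]=0
    n,l,st,ce=cv2.connectedComponentsWithStats(m)
    print(nm,[(st[i].tolist(),ce[i].round(1).tolist()) for i in range(1,n) if st[i][4]>200])
    for e in(-.0295,.0295):
        pts=[]
        for e2 in (-.0025,.0025):
            for a in np.linspace(0,6.28,40): pts.append(proj(c,W([.018+.032*np.cos(a),s*.0395+e+e2,.079+.032*np.sin(a)])))
        pts=np.array(pts); print("pred bbox",pts.min(0).round(1),pts.max(0).round(1), proj(c,W([.018,s*.0395+e,.079])).round(1))
for X in([-.075,.076,.05],[-.075,-.076,.05],[0,.07,.0505],[0,-.07,.0505]): print("ridge",proj(c,W(X)).round(1))
E
```

```text
orange [([244, 132, 12, 79, 621], [249.0, 168.7]), ([317, 132, 13, 78, 676], [323.2, 167.9])]
pred bbox [238.3 132.8] [251.9 210.6] [245.8 172. ]
pred bbox [310.9 132.5] [324.5 210.4] [317.  171.8]
blue [([404, 132, 26, 38, 246], [415.6, 149.7]), ([404, 178, 25, 30, 233], [416.2, 192.1])]
pred bbox [332.8 132.4] [351.5 210.3] [341.2 171.7]
pred bbox [397.3 132.1] [431.1 210.1] [412.4 171.4]
ridge [446.5  43.8]
ridge [228.7  44.8]
ridge [410.8 132.9]
ridge [245.2 133.6]
```

```bash
python3 - <<'E'
from h import *
print(rows(-.005,-.035,.176)); print(rows(.022,-.035,.129,30)); print(rows(.050,-.035,.081,30))
E
```

```text
(array([-0.068,  0.017,  0.241]), array([-0.   , -0.004, -0.005]))
(array([-0.068,  0.017,  0.458]), array([-0.   , -0.004, -0.005]))
(array([-0.07 ,  0.017,  0.68 ]), array([-0.   , -0.004, -0.005]))
```

Request:
carry_out([
  [[1, -0.07, 0.017, 0.15, 0, -0.004, -0.005], [1, -0.07, 0.017, 0.24, 0, -0.004, -0.005], [1, -0.07, 0.017, 0.3, 0, -0.004, -0.005], [1, -0.07, 0.017, 0.36, 0, -0.004, -0.005], [1, -0.07, 0.017, 0.41, 0, -0.004, -0.005], [1, -0.07, 0.017, 0.46, 0, -0.004, -0.005], [1, -0.07, 0.017, 0.46, 0, -0.004, -0.005]],
])

```text
clock: 2.25
tcp_pos: [0.51, 0.2665, 0.1279]
ee_rot: [-179.9, 30.0, -157.8]
wrist_force: [0.0, -0.1, -0.6]
width: 0.0006
```

```bash
python3 - <<'E'
from h import *
from bench import imaging
import cv2
now(); print(rows(.050,-.035,.081,30))
p,d=imaging.grab_frame("wrist"); cv2.imwrite("pics/w2.png",p[:,:,::-1])
E
```

```text
t 2.25 rack tcp mm [ 22.7 -34.5 127.9] z [ 0.5    0.    -0.866] y [-0.002  1.    -0.001] F rack [-0.04 -0.12 -0.62] w 0.0006
(array([-0.001, -0.002,  0.217]), array([ 0.   , -0.   ,  0.002]))
```

View pics/w2.png

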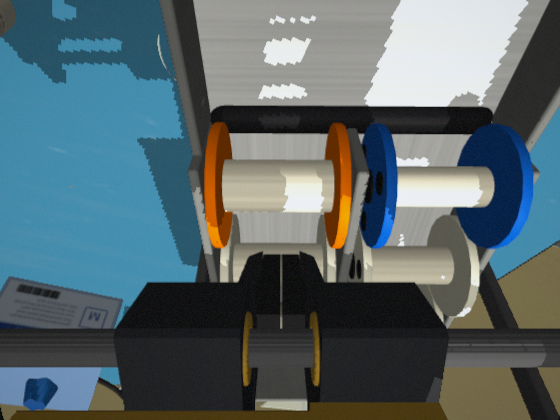

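The fingertips (column 281) are centred between the orange flanges (columns 218 to 338), so I can enter behind the core.

Request:
carry_out([
  [[1, 0, 0, 0.05, 0, 0, 0], [1, 0, 0, 0.1, 0, 0, 0], [1, 0, 0, 0.14, 0, 0, 0], [1, 0, 0, 0.18, 0, 0, 0], [1, 0, 0, 0.217, 0, 0, 0], [1, 0, 0, 0.217, 0, 0, 0]],
])

```text
clock: 2.9
tcp_pos: [0.5356, 0.276, 0.0811]
ee_rot: [-179.9, 30.0, -157.8]
wrist_force: [-0.1, -0.9, -0.1]
width: 0.0007
```

```bash
python3 - <<'E'
from h import *
now()
for x,z in((.040,.081),(.03,.083),(.02,.085)): print(rows(x,-.0345,z,30,frm=(.050,-.0345,.081,30)))
E
```

```text
t 2.9 rack tcp mm [ 50.  -35.3  81.1] z [ 0.5   -0.    -0.866] y [-0.001  1.    -0.001] F rack [-0.39 -0.79 -0.1 ] w 0.0007
(array([ 0.035, -0.   , -0.02 ]), array([0., 0., 0.]))
(array([ 0.065,  0.   , -0.047]), array([0., 0., 0.]))
(array([ 0.096, -0.   , -0.074]), array([0., 0., 0.]))
```

Request:
carry_out([
  [[1, 0.007, 0, -0.004, 0, 0, 0], [1, 0.014, 0, -0.008, 0, 0, 0], [1, 0.019, 0, -0.011, 0, 0, 0], [1, 0.023, 0, -0.013, 0, 0, 0], [1, 0.026, 0, -0.015, 0, 0, 0], [1, 0.029, 0, -0.017, 0, 0, 0]],
])

```text
clock: 3.5
tcp_pos: [0.5282, 0.2729, 0.0826]
ee_rot: [-179.9, 30.2, -157.8]
wrist_force: [1.0, 0.6, 1.2]
width: 0.0002
```

```bash
python3 - <<'E'
from h import *
now()
E
```

```text
t 3.5 rack tcp mm [ 41.9 -35.5  82.6] z [ 0.503 -0.001 -0.865] y [-0.001  1.    -0.001] F rack [1.15 0.19 1.25] w 0.0002
```

Request:
carry_out([
  [[1, 0.004, 0, -0.004, 0, 0, 0], [1, 0.008, 0, -0.008, 0, 0, 0], [1, 0.012, 0, -0.012, 0, 0, 0], [1, 0.016, 0, -0.016, 0, 0, 0]],
])

```text
clock: 3.9
tcp_pos: [0.5241, 0.2711, 0.0851]
ee_rot: [-179.9, 30.3, -157.8]
wrist_force: [4.3, 4.0, 6.5]
width: 0.0005
```

```bash
cat > look.py <<'E'
from h import *
from bench import imaging
import cv2,sys
now()
p,d=imaging.grab_frame("wrist"); c=imaging.get_calibration("wrist"); cv2.imwrite(f"pics/{sys.argv[1]}.png",p[:,:,::-1])
m=cv2.inRange(cv2.cvtColor(p,cv2.COLOR_RGB2HSV),(5,180,60),(18,255,255)); m[300:]=0; m=cv2.morphologyEx(m,cv2.MORPH_OPEN,np.ones((3,3)))
n,l,st,ce=cv2.connectedComponentsWithStats(m)
v=[st[i] for i in range(1,n) if st[i][4]>150 and 90<st[i][0]<450]
print([a.tolist() for a in v])
y0=min(a[1] for a in v); y1=max(a[1]+a[3] for a in v)
# predict row extents for reel centres, match the top row (and bottom)
Wd=lambda X: np.array([P[0],P[1],0])+Rz(P[2])@np.array(X)
def ext(x,z):
    q=np.array([proj(c,Wd([x+.032*np.cos(a),-.035-.0295,z+.032*np.sin(a)])) for a in np.linspace(0,6.28,90)]); return q[:,1].min(),q[:,1].max()
xs=np.arange(-.1,.03,.0005)
def zc(x):
    z=.077
    for xr,zr in((0,.0405),(-.075,.040)):
        if abs(x-xr)<.042: z=max(z,zr+np.sqrt(.042**2-(x-xr)**2))
    return z
e=np.array([ext(x,zc(x)) for x in xs])
print("rows",y0,y1,"reel x by top",xs[np.argmin(abs(e[:,0]-y0))],"by bottom",xs[np.argmin(abs(e[:,1]-y1))])
E
python3 look.py w3
```

```text
t 3.9 rack tcp mm [ 37.5 -35.6  85.1] z [ 0.505 -0.001 -0.863] y [-0.     1.    -0.002] F rack [5.51 2.08 6.52] w 0.0005
[[178, 148, 44, 135, 4223], [338, 148, 43, 135, 4049]]
rows 148 283 reel x by top 0.014000000000000096 by bottom -0.009999999999999926
```

Request:
carry_out([
  [[1, 0, 0, -0.006, 0, 0, 0], [1, 0, 0, -0.012, 0, 0, 0], [1, 0.002, 0, -0.018, 0, 0, 0]],
])

```text
clock: 4.25
tcp_pos: [0.5203, 0.2698, 0.0875]
ee_rot: [-179.9, 30.1, -157.8]
wrist_force: [1.0, 1.4, 2.9]
width: 0.0006
```

```bash
python3 look.py w4
```

```text
t 4.25 rack tcp mm [ 33.5 -35.4  87.5] z [ 0.502 -0.001 -0.865] y [-0.001  1.    -0.001] F rack [1.46 0.93 2.86] w 0.0006
[[179, 147, 43, 136, 4171], [338, 147, 42, 136, 4003]]
rows 147 283 reel x by top 0.010500000000000093 by bottom -0.009999999999999926
```

Request:
carry_out([
  [[1, 0.004, 0, -0.005, 0, 0, 0], [1, 0.008, 0, -0.01, 0, 0, 0], [1, 0.012, 0, -0.016, 0, 0, 0]],
])

```text
clock: 4.6
tcp_pos: [0.5162, 0.268, 0.0895]
ee_rot: [-179.9, 30.1, -157.8]
wrist_force: [2.0, 1.6, 4.5]
width: 0.0004
```

```bash
python3 look.py w5
```

```text
t 4.6 rack tcp mm [ 29.  -35.4  89.5] z [ 0.502 -0.001 -0.865] y [-0.001  1.    -0.001] F rack [2.43 0.73 4.49] w 0.0004
[[180, 146, 43, 137, 4131], [337, 147, 42, 135, 3872]]
rows 146 283 reel x by top 0.005500000000000088 by bottom -0.011499999999999927
```

Request:
carry_out([
  [[1, 0.003, 0, -0.007, 0, 0, 0], [1, 0.007, 0, -0.013, 0, 0, 0], [1, 0.012, 0, -0.018, 0, 0, 0]],
])

```text
clock: 4.95
tcp_pos: [0.5109, 0.2661, 0.0911]
ee_rot: [-179.9, 30.0, -157.8]
wrist_force: [0.7, -0.5, -0.2]
width: 0.0004
```

```bash
python3 look.py w6
```

```text
t 4.95 rack tcp mm [ 23.3 -35.3  91.1] z [ 0.5   -0.    -0.866] y [-0.001  1.    -0.001] F rack [ 0.48 -0.72 -0.22] w 0.0004
[[179, 138, 43, 145, 4503], [338, 138, 42, 145, 4304]]
rows 138 283 reel x by top -0.0019999999999999185 by bottom -0.012499999999999928
```

Request:
carry_out([
  [[1, 0.011, 0, -0.006, 0, 0, 0], [1, 0.022, 0, -0.012, 0, 0, 0], [1, 0.033, 0, -0.017, 0, 0, 0], [1, 0.045, 0, -0.02, 0, 0, 0], [1, 0.057, 0, -0.023, 0, 0, 0], [1, 0.069, 0, -0.026, 0, 0, 0], [1, 0.081, 0, -0.029, 0, 0, 0], [1, 0.094, 0, -0.032, 0, 0, 0]],
])

```text
clock: 5.8
tcp_pos: [0.4887, 0.2569, 0.0866]
ee_rot: [-179.9, 30.1, -157.8]
wrist_force: [-0.5, 0.2, -1.2]
width: 0.0004
```

```bash
python3 look.py w7
```

```text
t 5.8 rack tcp mm [ -0.6 -35.4  86.6] z [ 0.501 -0.001 -0.865] y [-0.001  1.    -0.001] F rack [-0.44  0.36 -1.18] w 0.0004
[[164, 81, 53, 185, 6748], [343, 82, 54, 185, 6423]]
rows 81 267 reel x by top -0.04949999999999996 by bottom -0.04949999999999996
```

View pics/w7.png

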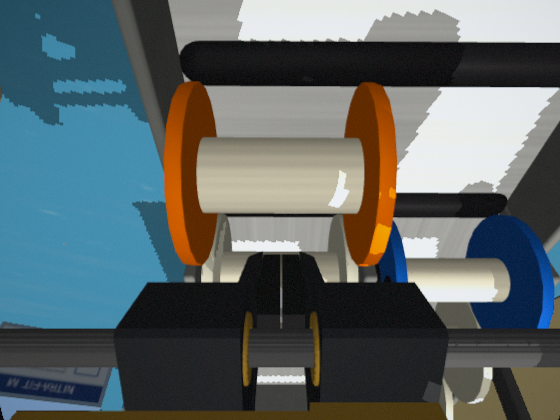

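Request:
carry_out([
  [[1, 0.02, 0, -0.012, 0, 0, 0], [1, 0.04, 0, -0.023, 0, 0, 0], [1, 0.055, 0, -0.032, 0, 0, 0], [1, 0.065, 0, -0.027, 0, 0, 0], [1, 0.075, 0, -0.02, 0, 0, 0], [1, 0.085, 0, -0.012, 0, 0, 0], [1, 0.085, 0, -0.012, 0, 0, 0]],
])

```text
clock: 6.55
tcp_pos: [0.4703, 0.2495, 0.0781]
ee_rot: [-179.9, 30.0, -157.8]
wrist_force: [-0.3, -0.4, 0.5]
width: 0.0006
```

```bash
python3 look.py w8
```

```text
t 6.55 rack tcp mm [-20.5 -35.4  78.1] z [ 0.501 -0.001 -0.866] y [-0.001  1.    -0.001] F rack [-0.44 -0.24  0.46] w 0.0006
[[173, 145, 47, 138, 4556], [341, 146, 47, 137, 4348]]
rows 145 283 reel x by top -0.04799999999999996 by bottom -0.07949999999999999
```

```bash
python3 - <<'E'
from h import *
print(rows(-.0200,-.0352,.068,0))
E
```

```text
(array([0.02 , 0.001, 0.037]), array([-0.001,  0.668,  0.001]))
```

Request:
carry_out([
  [[1, 0, 0, 0, 0, 0.11, 0], [1, 0, 0, 0, 0, 0.22, 0], [1, 0, 0, 0, 0, 0.33, 0], [1, 0.004, 0, 0.007, 0, 0.44, 0], [1, 0.008, 0, 0.015, 0, 0.55, 0], [1, 0.014, 0, 0.025, 0, 0.668, 0], [1, 0.02, 0, 0.037, 0, 0.668, 0], [1, 0.02, 0, 0.037, 0, 0.668, 0]],
])

```text
clock: 7.4
tcp_pos: [0.4706, 0.2496, 0.0674]
ee_rot: [-179.9, 0.1, -157.9]
wrist_force: [-0.0, -0.1, -0.1]
width: 0.0008
```

```bash
python3 look.py w9
```

```text
t 7.4 rack tcp mm [-20.2 -35.4  67.4] z [ 0.001 -0.001 -1.   ] y [-0.001  1.    -0.001] F rack [-0.03 -0.06 -0.14] w 0.0008
[[175, 133, 46, 150, 4878], [340, 134, 44, 149, 4110]]
rows 133 283 reel x by top -0.04849999999999996 by bottom -0.05699999999999997
```

View pics/w9.png

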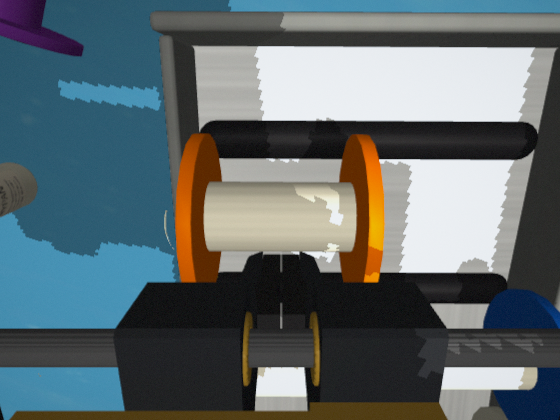

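Request:
carry_out([
  [[1, 0.01, 0, 0, 0, 0, 0], [1, 0.018, 0, 0, 0, 0, 0], [1, 0.026, 0, 0, 0, 0, 0], [1, 0.034, 0, 0, 0, 0, 0], [1, 0.04, 0, -0.001, 0, 0, 0], [1, 0.046, 0, -0.003, 0, 0, 0], [1, 0.052, 0, -0.006, 0, 0, 0], [1, 0.058, 0, -0.01, 0, 0, 0]],
])

```text
clock: 8.25
tcp_pos: [0.4577, 0.2443, 0.071]
ee_rot: [-179.9, 0.1, -157.9]
wrist_force: [1.6, 1.0, -0.2]
width: 0.0006
```

```bash
python3 look.py w10
```

```text
t 8.25 rack tcp mm [-34.1 -35.5  71. ] z [ 0.002 -0.001 -1.   ] y [-0.001  1.    -0.001] F rack [ 1.9   0.3  -0.21] w 0.0006
[[180, 147, 43, 136, 4149], [339, 149, 42, 134, 3604]]
rows 147 283 reel x by top -0.05699999999999997 by bottom -0.07149999999999998
```

Request:
carry_out([
  [[1, 0.005, 0, -0.003, 0, 0, 0], [1, 0.01, 0, -0.006, 0, 0, 0], [1, 0.015, 0, -0.009, 0, 0, 0], [1, 0.02, 0, -0.012, 0, 0, 0]],
])

```text
clock: 8.7
tcp_pos: [0.4526, 0.2422, 0.0737]
ee_rot: [-179.9, 0.0, -157.9]
wrist_force: [-0.1, -0.4, 0.9]
width: 0.0003
```

```bash
python3 look.py w11
```

```text
t 8.7 rack tcp mm [-39.6 -35.5  73.7] z [ 0.    -0.001 -1.   ] y [-0.001  1.    -0.001] F rack [-0.22 -0.31  0.86] w 0.0003
[[180, 147, 44, 136, 4140], [338, 148, 42, 135, 3523]]
rows 147 283 reel x by top -0.06249999999999997 by bottom -0.07499999999999998
```

Request:
carry_out([
  [[1, 0.006, 0, -0.002, 0, 0, 0], [1, 0.012, 0, -0.004, 0, 0, 0], [1, 0.017, 0, -0.006, 0, 0, 0], [1, 0.022, 0, -0.008, 0, 0, 0], [1, 0.027, 0, -0.01, 0, 0, 0]],
])

```text
clock: 9.25
tcp_pos: [0.4464, 0.2397, 0.0762]
ee_rot: [-179.9, 0.0, -157.9]
wrist_force: [-0.4, 0.3, -0.4]
width: 0.0007
```

```bash
python3 look.py w12
```

```text
t 9.25 rack tcp mm [-46.3 -35.5  76.2] z [ 0.    -0.001 -1.   ] y [-0.001  1.    -0.001] F rack [-0.21  0.46 -0.39] w 0.0007
[[181, 147, 43, 136, 4102], [338, 149, 42, 134, 3441]]
rows 147 283 reel x by top -0.06899999999999998 by bottom -0.08049999999999999
```

Request:
carry_out([
  [[1, 0.006, 0, -0.001, 0, 0, 0], [1, 0.012, 0, -0.002, 0, 0, 0], [1, 0.018, 0, -0.002, 0, 0, 0], [1, 0.024, 0, -0.002, 0, 0, 0], [1, 0.03, 0, -0.002, 0, 0, 0], [1, 0.036, 0, -0.001, 0, 0, 0], [1, 0.042, 0, 0, 0, 0, 0], [1, 0.046, 0, 0, 0, 0, 0]],
])

```text
clock: 10.1
tcp_pos: [0.4358, 0.2354, 0.0761]
ee_rot: [-179.9, 0.0, -157.9]
wrist_force: [-0.4, 0.2, 0.7]
width: 0.0004
```

```bash
python3 look.py w13
```

```text
t 10.1 rack tcp mm [-57.8 -35.5  76.1] z [ 0.001 -0.001 -1.   ] y [-0.001  1.    -0.001] F rack [-0.33  0.36  0.66] w 0.0004
[[182, 146, 42, 137, 4106], [339, 147, 42, 136, 3468]]
rows 146 283 reel x by top -0.08099999999999999 by bottom -0.0905
```

Request:
carry_out([
  [[1, 0.003, 0, 0, 0, 0, 0], [1, 0.006, 0, 0, 0, 0, 0], [1, 0.009, 0, 0, 0, 0, 0], [1, 0.009, 0, 0, 0, 0, 0]],
])

```text
clock: 10.55
tcp_pos: [0.435, 0.235, 0.0766]
ee_rot: [-179.9, 0.2, -157.9]
wrist_force: [4.1, 3.0, -0.3]
width: 0.0003
```

```bash
python3 look.py w14
```

```text
t 10.55 rack tcp mm [-58.7 -35.6  76.6] z [ 0.004 -0.001 -1.   ] y [-0.     1.    -0.001] F rack [ 4.92  1.22 -0.35] w 0.0003
[[182, 149, 42, 134, 4018], [339, 149, 42, 134, 3409]]
rows 149 283 reel x by top -0.08049999999999999 by bottom -0.091
```

The rail is felt: 4.9 N, and the tip has stopped. I'll back off gently.

Request:
carry_out([
  [[1, -0.004, 0, 0, 0, 0, 0], [1, -0.008, 0, 0, 0, 0, 0], [1, -0.012, 0, 0, 0, 0, 0], [1, -0.018, 0, 0, 0, 0, 0], [1, -0.028, 0, 0, 0, 0, 0], [1, -0.04, 0, 0, 0, 0, 0], [1, -0.04, 0, 0, 0, 0, 0]],
])

```text
clock: 11.3
tcp_pos: [0.4434, 0.2385, 0.0762]
ee_rot: [-179.9, 0.0, -157.9]
wrist_force: [-0.3, -0.5, 0.2]
width: 0.0007
```

```bash
python3 look.py w15
```

```text
t 11.3 rack tcp mm [-49.6 -35.5  76.2] z [ 0.001 -0.001 -1.   ] y [-0.001  1.    -0.001] F rack [-0.49 -0.31  0.23] w 0.0007
[[180, 124, 43, 159, 4882], [340, 124, 43, 159, 4061]]
rows 124 283 reel x by top -0.08099999999999999 by bottom -0.08349999999999999
```

View pics/w15.png

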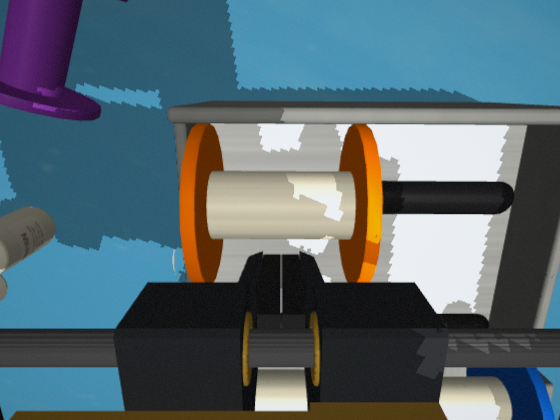

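The reel stays against the rail with the finger clear. I'll lift straight out, then back away to check.

Request:
carry_out([
  [[1, 0, 0, -0.06, 0, 0, 0], [1, 0, 0, -0.14, 0, 0, 0], [1, 0, 0, -0.25, 0, 0, 0], [1, 0, 0, -0.4, 0, 0, 0], [1, 0, 0, -0.6, 0, 0, 0], [1, 0, 0, -0.75, 0, 0, 0], [1, 0.3, 0, -0.75, 0, 0, 0], [1, 0.5, 0, -0.75, 0, 0, 0]],
])

```text
clock: 12.15
tcp_pos: [0.3496, 0.2005, 0.2641]
ee_rot: [-179.9, 0.1, -157.9]
wrist_force: [-0.4, -1.2, 0.6]
width: 0.0004
```

```bash
python3 look.py w16; python3 - <<'E'
from bench import imaging
import cv2
for n,(a,b,c,d) in (("scene",(105,265,155,285)),):
    p,_=imaging.grab_frame(n); cv2.imwrite(f"pics/{n}9.png",cv2.resize(p[a:b,c:d,::-1],None,fx=3.7,fy=3.7,interpolation=cv2.INTER_CUBIC))
E
```

```text
t 12.15 rack tcp mm [-150.8  -35.4  264.1] z [ 0.002 -0.002 -1.   ] y [-0.001  1.    -0.002] F rack [-0.84 -0.99  0.6 ] w 0.0004
[]Traceback (most recent call last):
  File "look.py", line 10, in <module>
    y0=min(a[1] for a in v); y1=max(a[1]+a[3] for a in v)
ValueError: min() iterable argument is empty
```

View pics/scene9.png

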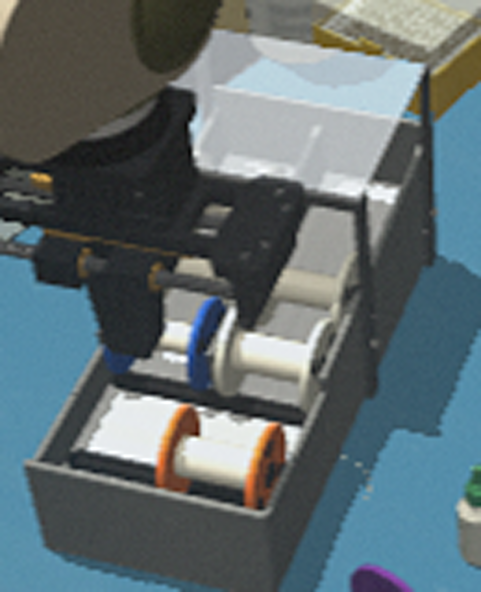

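The orange reel is at the rail at crop (222,460). A white reel is at the stop (270,350), the third reel is in second place (315,285), and blue hasn't moved.

```bash
python3 -c "
from bench import hand_in; print(hand_in())"
```

```text
the job is handed in; nothing more can be done
None
```

The orange reel (right lane) is resting against the front rail, and I handed the job in at about 12 s. I hooked it behind the core with shut fingers leaned 30°, rolled it over the stop ridge, then stood the finger upright to roll it over the second ridge. I pushed until the rail was felt at about 5 N, then backed off and lifted clear.

**Orange reel:** after I backed off, the wrist view put it at rack x about -81 mm from the top edge and -83.5 mm from the bottom edge; the target is -87 to -77.5 mm. The bottom-edge readings were often unreliable because the lower part of the reel was cut off.

**Force:** the largest wrist-force reading, taken between moves, was about 9 N. It came from a brief wedge at the stop ridge, which I relieved by easing the finger upward.

**Other reels:** in the last scene picture the next white reel stands at the stop and the third has moved up one place. The gripper partly hid the blue reel and hid the other two left-lane reels. I judged all of these by eye, not by measurement.

**Failed check:** one last wrist-camera check after retreating found no orange reel in the part of the view it searches. The final scene picture, taken right after, shows the orange reel at the rail.

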